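Clamp the circuit board until the clutch knob clicks

TASK

Clamp the green circuit board in its holder: turn the yellow knob clockwise, seen from above, until the swing arm is up against its red stop post and the knob's slip clutch clicks over. Stop at the first click (a second does no harm, a third is too many), let go of the knob, and leave the black dial on the white box as it is.

Things in the scene. Friction and masses are not known exactly. Their poses are not given: they have to be found in the camera images.
- knob_grip (a point): Yellow clutch knob of the fixed board holder: toothed disc 48 mm wide, upright bar grip on it 42 long, 14 thick, 34 tall, black line on top. Point: on the upright turning axis, 79 mm above the bench, 13 below the bar's top; bar's foot at 58, all else of the holder no higher. x along the bar (to the black line), y across it, z up. Green board beside it. Holder stands left or right of the robot.
- swing_arm (a joint): Steel swing arm under the knob (68 mm from axis to end, 16 wide): rad about the knob's axis, growing clockwise from above. 1.0 = against the red stop post (8 mm thick, top 52 mm above the bench), arm square over the board's edge; it starts 0.2 to 0.9 short. Turns with the knob (0.02 N m, back 0.12) to the post; stays where left.
- knob (a joint): Slip of the clutch: knob's angle relative to the swing arm, rad, growing clockwise from above. 0 while knob and arm turn together. Once the arm is stopped it slips at about 0.13 N m: a sprung ball snaps over 18 teeth, one click per 0.35 rad (20 deg), resting at 0.35, 0.70.. Whole turn needed: what the arm lacks to 1.0, plus 0.35; at most 1.25 rad, one grasp.
- dial_mark (a point): Bystander, not to be turned: plain black dial (bar grip 40 mm long, 14 thick, top 89 mm above the bench) in the middle of a fixed white instrument box (130 x 120 x 45 mm) on the other side from the holder. Point: end of the bar, 20 mm from the dial's axis, 82 mm above the bench.
Things that resemble listed ones, but are neither listed nor needed, are in the scene too. Leave any brown look-alike of the part that bears knob_grip alone.

How it is judged:
At the end, for the whole second after the job is handed in: The swing arm rests against its stop post (joint above 0.93 rad of 1.0), the clutch has clicked once or twice (slip between 0.25 and 0.87 rad) and has come to rest (value of joint swing_arm above 0.93 rad and value of joint knob between 0.25 and 0.87 rad and velocity of joint knob between -0.1 and 0.1 rad/s); the robot touches nothing.
It fails at once if the clutch is run past its second click (slip above 0.95 rad) (value of joint knob above 0.95 rad).
It fails at once if the black dial is turned (its mark moves more than 6 mm, about 17 degrees) (distance of dial_mark from where it was at the start of the episode above 0.006 m).
It also fails if it takes over 35 s, if anything falls off the work surface, if the arm or the gripper's body presses on something with over 40 N, if the wrist force passes 120 N, or if a joint passes its speed limit or range.

ROBOT

A 7-joint arm with a two-finger parallel gripper is mounted at the origin on the work surface. World frame = base frame: x ahead of the robot, y to its left, z up, the work surface at z = 0. Lengths are in m, angles in rad, forces in N, time in s.
With the tool pointing down it reaches from about 0.4 to 0.875 m from the base axis. Payload 19.3 kg.
Tool frame: the origin (TCP) lies midway between the tips of the shut fingers; the grasp point (between the pads) lies 19 mm behind it (tcp_to_grasp is the z of the grasp point in the tool frame, in m); z points along the fingers, y is the line along which they close (so a half turn about z gives the same grasp; the last joint's range is limited). The gripper opens to 85 mm and grips with 20 to 120 N. Pads are 22 mm wide; open, the fingers measure 114 mm over their backs; the gripper's body (76 mm by 85 mm) begins 54 mm behind the grasp point. The pads swing forward as they close: fully open they stand 13 mm farther back than shut.
Start: joints at [1.045, 0.521, -0.036, 1.599, 0.021, 1.021, -0.113], TCP at [0.275, -0.561, 0.231] pointing down, gripper open.
Joint ranges: [-2.91, 2.91], [-0.3, 2.13], [-1.5, 1.42], [0.17, 2.43], [-1.26, 4.41], [0.16, 1.93], [-2.52, 2.52]. Speed limits (rad/s): [1.89, 1.89, 2.39, 2.39, 3.01, 3.01, 3.01].

INTERFACE

Orientations are given as [roll, pitch, yaw] about the fixed x, y, z axes, in that order (R = Rz(yaw) Ry(pitch) Rx(roll)).
In Python, from workcell import * gives the robot as it stands.
- The arm moves only by the tool send_rows, never from a script. Its argument "increments" is a list of rows, each a list of 3 entries, a list of its own where there are three numbers: the shift along the tool's x, y, z in mm, then the turn, a rotation vector about the tool's x, y, z in degrees, then the gripper's target within -1 to 1 (fully open at 1, half-way at 0, shut at -1). In form: [[[x, y, z], [wx, wy, wz], grip], ...]. A call has 1 to 10 rows; each row is the pose to reach, as a shift and turn from the pose commanded when the call began, along the tool's axes at that moment; what a row does not reach only later rows make up. A row lasts 1/10 s, in which the tool goes at most 50 mm and 8.59 degrees, less where a joint would pass 70% of its speed; a pose out of reach is approached as far as the arm can. A call with a gripper value outside its range is refused whole. The fingers move at their own pace and stop on an object; "newtons" is the grip in N (left out, the last holds). Time passes only in rows, so rows that repeat a pose let the fingers close. It gives the time, the measured TCP pose, the force, the opening and the grip force at its end, in the units of the state.
- observe(): the state, without advancing time (a new reading comes with each control period).
- grab_frame(name): name is "side" or "top"; returns the picture (384x512x3 uint8, blue, green, red); there is no depth.
- camera_params(name): a dict with "fovy" (degrees; the focal length in pixels is half the picture's height over the tangent of half this angle, whatever the lens; pixels are square), "cx", "cy" (the principal point, pixels), "extrinsics" (4x4, takes a point from world to camera coordinates). Camera axes: x right, y down, z forward; pixel columns grow to the right and rows downward; lengths in m; the calibration is good to about 2 mm. A picture is of the moment at which its call begins. camera_params takes no time and is no camera call.
- job_done(): hands the job in; it is judged then, once.
The state is a dict: "clock": time; "qpos": joint angles; "qd": joint speeds; "joint_efforts": joint torques, N m; "position": TCP position; "tool_rot": TCP orientation; "force": force on the tool from outside, world axes, zero at the start; "moment": the same for the moment, N m; "grip_width": finger opening in m; "finger_force": force on a finger pad.
Only numpy, scipy, OpenCV 4.12 (cv2) and the standard library are available. Lean on these libraries where they do the work, as an engineer would, in place of code of your own. Each camera call takes 0.05 s, during which the arm holds its last target. There are 200 camera calls.

## Working session

There is one attempt and no reset: what is moved stays moved. The work goes in short steps, Python scripts to look and compute and a tool call to move; the robot and the scene stay as the last step left them, time stands still between calls to the robot, and variables do not carry over. Pictures are saved under pics/ and viewed, at most 10 in all, crops included, and the job is handed in when it is done.

Besides the shell and the picture viewer there is one more tool, called after "Call:" by a JSON object that holds its "api" and its "payload", one argument or row to a line. send_rows: Moves the arm, as the interface text tells. Its arguments: {"type":"object","properties":{"increments":{"type":"array"},"newtons":{"type":"number"}},"required":["increments"]}

```bash
mkdir -p pics
python3 - <<'E'
from workcell import *
import cv2
for n in("side","top"):
    cv2.imwrite(f"pics/{n}0.png",grab_frame(n)); p=camera_params(n); print(n,p)
s=observe(); print(s)
E
```

```text
side {'fovy': 52.63188744622596, 'cx': 255.55709485667128, 'cy': 183.48293394680672, 'extrinsics': array([[-0.91936649, -0.39339178,  0.0028557 ,  0.38560336],
       [-0.28803498,  0.66816523, -0.68599641,  0.12608508],
       [ 0.26795727, -0.63150466, -0.72759932,  1.12861425],
       [ 0.        ,  0.        ,  0.        ,  1.        ]])}
top {'fovy': 45.841678369411554, 'cx': 254.56473453808198, 'cy': 194.00799239440582, 'extrinsics': array([[-2.96406222e-04, -9.99989748e-01,  4.51835396e-03,
         7.24953081e-02],
       [-9.80627928e-01, -5.94391731e-04, -1.95878823e-01,
         4.08512372e-01],
       [ 1.95879501e-01, -4.48888378e-03, -9.80617699e-01,
         1.06127821e+00],
       [ 0.00000000e+00,  0.00000000e+00,  0.00000000e+00,
         1.00000000e+00]])}
{'clock': 0.1, 'qpos': array([ 1.04480371,  0.52195641, -0.03636713,  1.59995142,  0.02118204,
        1.02110271, -0.11282657]), 'qd': array([ 3.54720861e-04,  9.08169420e-05,  1.20645488e-03, -1.28287020e-03,
        9.38971995e-04,  4.83077814e-04,  4.07009410e-04]), 'joint_efforts': array([ 3.19389015e-03, -9.28494859e+01,  1.98384449e+00, -3.70535481e+01,
        1.80663174e-02,  5.27196040e-03,  8.14772761e-06]), 'position': array([ 0.27496821, -0.56092224,  0.23078144]), 'tool_rot': array([-3.14055916e+00,  3.75867058e-05,  4.55780129e-01]), 'force': array([-0.50054006,  0.34670417,  0.03771363]), 'moment': array([-0.01593133, -0.00605562,  0.00068744]), 'finger_force': 0.0, 'grip_width': 0.08554564351487642}
```

View pics/top0.png

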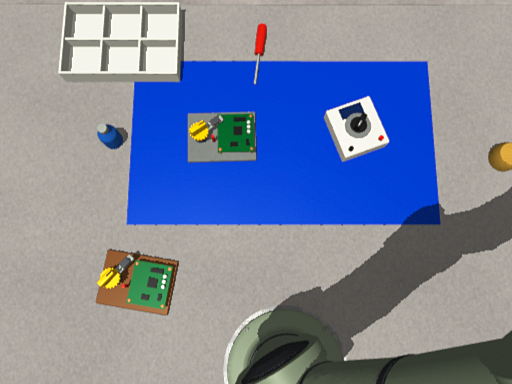

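View pics/side0.png

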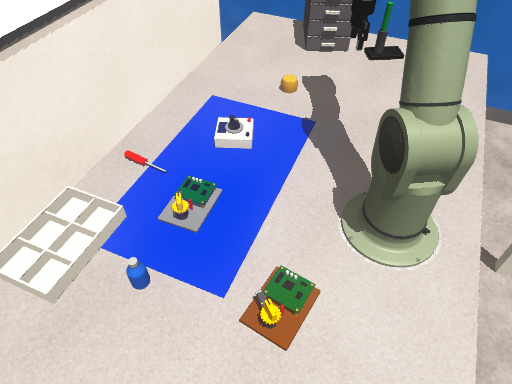

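The top view shows these candidates:
- Yellow knob on the grey-based holder at (200,130).
- Yellow knob on the brown look-alike at (110,278).
- Black dial on the white box at (357,123), which is a bystander.
- Orange cup at (502,156).

I choose the grey holder's knob, since the brown one is to be left alone. In the side view it is at (180,206).

```bash
cat > h.py <<'E'
from workcell import *
import cv2, numpy as np
def cam(n):
    p=camera_params(n); return p, 192/np.tan(np.radians(p["fovy"]/2)), p["extrinsics"]
def ray(n,uv,z):
    p,f,E=cam(n); d=E[:3,:3].T@np.array([(uv[0]-p["cx"])/f,(uv[1]-p["cy"])/f,1]); c=-E[:3,:3].T@E[:3,3]
    return c+d*(z-c[2])/d[2]
def proj(n,X):
    p,f,E=cam(n); q=E[:3,:3]@np.array(X)+E[:3,3]; return np.array([p["cx"]+f*q[0]/q[2],p["cy"]+f*q[1]/q[2]])
E
python3 - <<'E'
from h import *
a=cv2.imread("pics/top0.png")[105:170,180:265]; b=cv2.imread("pics/side0.png")[170:235,150:235]
r=lambda i:cv2.resize(i,None,fx=9,fy=9,interpolation=cv2.INTER_CUBIC)[:,:]
cv2.imwrite("pics/c1.png",cv2.resize(np.vstack([a,b]),None,fx=4.5,fy=4.5,interpolation=cv2.INTER_CUBIC))
for n in("top","side"):
    i=cv2.imread(f"pics/{n}0.png"); m=cv2.inRange(cv2.cvtColor(i,cv2.COLOR_BGR2HSV),(22,120,70),(34,255,255))
    k,l,s,c=cv2.connectedComponentsWithStats(m)
    for j in range(1,k):
        if s[j,4]>30: print(n,s[j],c[j],ray(n,c[j],.06).round(3))
E
```

```text
top [189 120  20  21 289] [198.76816609 130.69204152] [0.563 0.209 0.06 ]
top [ 97 267  24  22 346] [109.15028902 277.94797688] [0.208 0.406 0.06 ]
side [283  75  13   7  73] [289.31506849  77.94520548] [ 0.505 -0.546  0.06 ]
side [172 193  17  20 142] [179.63380282 203.49295775] [0.568 0.203 0.06 ]
side [260 299  21  25 284] [270.35915493 312.98239437] [0.21  0.405 0.06 ]
```

View pics/c1.png

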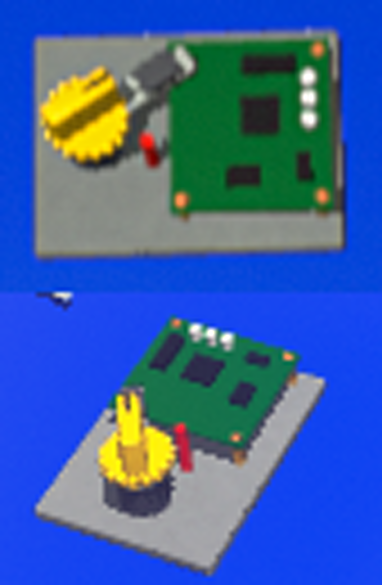

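The crop confirms the choice. The grey-based holder has the yellow knob with its disc centre near top pixel (199,131) and the bar running up-right. The arm points up-right to about (222,119), and the red post is at (213,138). Next I measure the bar direction, axis, arm and board edge.

Run:
```python
from h import *
a=cv2.imread("pics/top0.png")[112:148,184:232]
c=cv2.resize(a,None,fx=16,fy=16,interpolation=cv2.INTER_NEAREST)
for k in range(0,48,4):
    cv2.putText(c,str(184+k),(k*16,10),0,.35,(255,255,255),1)
    if k<36: cv2.putText(c,str(112+k),(0,k*16+12),0,.35,(255,255,255),1)
cv2.imwrite("pics/c2.png",c)
i=cv2.imread("pics/top0.png"); h=cv2.cvtColor(i,cv2.COLOR_BGR2HSV)
for nm,lo,hi,z in(("board",(50,120,50),(75,255,200),.04),("red",(0,150,80),(8,255,255),.045)):
    m=cv2.inRange(h,lo,hi); m[:105]=0;m[170:]=0;m[:,:180]=0;m[:,265:]=0
    m=cv2.morphologyEx(m,cv2.MORPH_CLOSE,np.ones((5,5))) if nm=="board" else m
    p=np.argwhere(m)[:,::-1].astype(np.float32)
    P=np.array([ray("top",q,z)[:2] for q in p],np.float32)
    print(nm,len(p),p.min(0),p.max(0),P.mean(0),cv2.minAreaRect(P))
```

```text
board 1250 [217. 114.] [253. 151.] [0.5631264 0.1196385] ((0.5653067231178284, 0.12161357700824738), (0.09671894460916519, 0.09041713923215866), 0.08391261100769043)
red 19 [211. 135.] [214. 141.] [0.54953694 0.17634052] ((0.5489863157272339, 0.1762869507074356), (0.017161501571536064, 0.00625919783487916), 18.57347297668457)
```

View pics/c2.png

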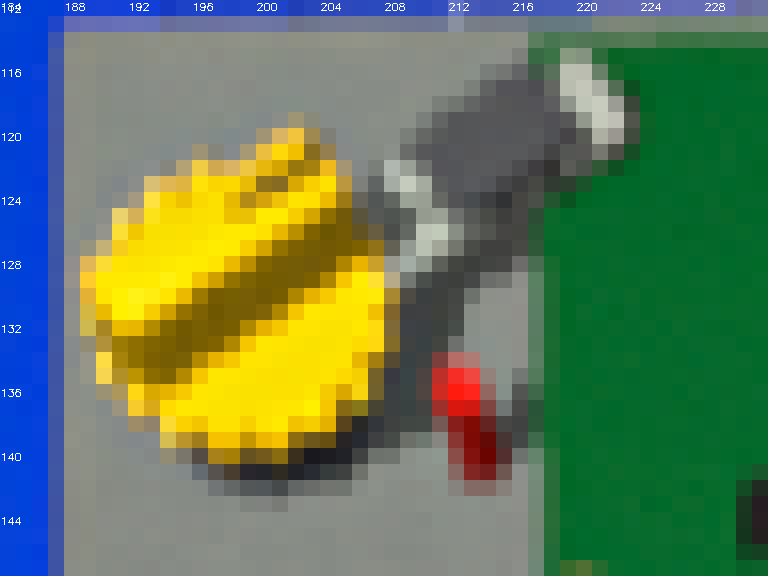

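The bar's dark side face has its top edge running from (191,132.5) to (205.5,123.5). The disc spans columns 189 to 208 with its bottom at row 140.5. The arm tip is at about (221.5,118) and the post top at about (212.3,135).

Run:
```python
from h import *
R=lambda u,v,z:ray("top",(u,v),z)
l,r=R(188.8,131,.055),R(208.2,131,.055);b=R(198.5,140.7,.055)
print("disc",l,r,"width",np.linalg.norm(l-r),"bottom",b); ax=(l+r)/2; ax[0]=b[0]+.024; print("axis",ax, proj("side",[ax[0],ax[1],.058]),proj("side",[ax[0],ax[1],.092]))
e1,e2=R(191,132.5,.092),R(205.7,123.3,.092); d=e2-e1; print("near edge",e1,e2,np.linalg.norm(d),"bearing",np.degrees(np.arctan2(d[1],d[0])))
n=np.array([-d[1],d[0],0])/np.linalg.norm(d); n*=np.sign(n[0]); print("axis from bar",(e1+e2)/2+.007*n)
t=R(221.5,118,.05); v=t-ax; print("tip",t,np.linalg.norm(v[:2]),"bearing",np.degrees(np.arctan2(v[1],v[0])))
p=R(212.5,134.8,.052); v=p-ax; a=np.degrees(np.arctan2(v[1],v[0])); print("post",p,np.linalg.norm(v[:2]),a,"arm final bearing",a+np.degrees(np.arcsin(.012/np.linalg.norm(v[:2]))))
i=cv2.imread("pics/side0.png"); m=cv2.inRange(cv2.cvtColor(i,cv2.COLOR_BGR2HSV),(22,120,70),(34,255,255))[188:216,168:194]
for k,row in enumerate(m): print(188+k,''.join('#' if x else '.' for x in row))
```

```text
disc [0.56346775 0.23431117 0.055     ] [0.56352863 0.18662428 0.055     ] width 0.04768693270111656 bottom [0.53858622 0.20987533 0.055     ]
axis [0.56258622 0.21046772 0.055     ] [180.23530693 206.29213815] [178.54413122 198.42719125]
near edge [0.54686736 0.22354514 0.092     ] [0.56988488 0.18916712 0.092     ] 0.04137214610520602 bearing -56.196039021209636
axis from bar [0.56419274 0.2102506  0.092     ]
tip [0.59920955 0.15475253 0.05      ] 0.06667421284550462 bearing -56.68184092956184
post [0.55477188 0.17615428 0.052     ] 0.03519199666385278 -102.82940533185526 arm final bearing -82.89240963423477
188 ..........................
189 ..........................
190 ..........................
191 ..........................
192 ..........................
193 ........#..#..............
194 ........#..##.............
195 ........##.##.............
196 ........##.##.............
197 ........#####.............
198 ........#####.............
199 .........####.............
200 ........#####.###.........
201 .......#.####.####........
202 ......##############......
203 .....###.####.######......
204 ....####......#######.....
205 ....####.......#####......
206 ....####.......######.....
207 ....#####......####.......
208 .....####......#####......
209 ......###......###........
210 ......####.#.####.........
211 ........#####.##..........
212 ...........#..............
213 ..........................
214 ..........................
215 ..........................
```

```bash
cat >> h.py <<'E'
from scipy.spatial.transform import Rotation as Ro
def togo(P,yaw):
    s=observe(); A=Ro.from_euler("xyz",s["tool_rot"]); B=Ro.from_euler("xyz",[np.pi,0,yaw])
    print("shift mm",(A.inv().apply(np.array(P)-s["position"])*1e3).round(1),"turn deg",np.degrees((A.inv()*B).as_rotvec()).round(1))
    print(s["clock"],s["position"].round(4),np.degrees(s["tool_rot"]).round(1),s["qpos"].round(2),s["force"].round(1),s["moment"].round(3),s["grip_width"],s["finger_force"])
E
python3 -c "
from h import *
togo([.5635,.2103,.16],np.radians(123.6))"
```

```text
shift mm [ 598.5 -565.4   71.3] turn deg [ -0.   -0.  -97.5]
0.1 [ 0.275  -0.5609  0.2308] [-179.9    0.    26.1] [ 1.04  0.52 -0.04  1.6   0.02  1.02 -0.11] [-0.5  0.3  0. ] [-0.016 -0.006  0.001] 0.08554564351487642 0.0
```

Call:
{"api": "send_rows", "payload": {
  "increments": [
    [[40,-40,0],[0,0,-8],1],
    [[75,-70,0],[0,0,-16],1],
    [[110,-105,0],[0,0,-24],1],
    [[145,-140,0],[0,0,-32],1],
    [[180,-175,0],[0,0,-40],1],
    [[215,-205,0],[0,0,-48],1],
    [[250,-240,0],[0,0,-55],1],
    [[285,-270,0],[0,0,-60],1],
    [[320,-302,0],[0,0,-65],1],
    [[355,-335,0],[0,0,-70],1]
  ]
}}

```text
clock: 1.1
position: [0.4467, -0.1025, 0.2314]
tool_rot: [3.142, 0.0, 1.681]
force: [0.9, -0.9, -0.9]
grip_width: 0.0855
finger_force: 0.0
```

```bash
python3 -c "
from h import *
togo([.5635,.2103,.16],np.radians(123.6))"
```

```text
shift mm [298.1 150.4  71.3] turn deg [  0.    0.  -27.3]
1.1 [ 0.4467 -0.1025  0.2314] [180.    0.   96.3] [ 0.51  0.29 -0.5   2.    0.17  0.89  0.03] [ 0.9 -0.9 -0.9] [-0.047 -0.068  0.005] 0.08554737597251491 0.0
```

Call:
{"api": "send_rows", "payload": {
  "increments": [
    [[40,20,0],[0,0,-5],1],
    [[80,40,0],[0,0,-10],1],
    [[120,60,10],[0,0,-15],1],
    [[160,80,20],[0,0,-20],1],
    [[200,100,30],[0,0,-24],1],
    [[240,120,40],[0,0,-27.3],1],
    [[275,139,55],[0,0,-27.3],1],
    [[298,150.4,71],[0,0,-27.3],1],
    [[298,150.4,71],[0,0,-27.3],1],
    [[298,150.4,71],[0,0,-27.3],1]
  ]
}}

```text
clock: 2.1
position: [0.5637, 0.2083, 0.1596]
tool_rot: [-3.14, -0.0, 2.155]
force: [-0.9, -0.8, 1.2]
grip_width: 0.0856
finger_force: 0.0
```

```bash
python3 -c "
from h import *
togo([.5635,.2103,.064],np.radians(123.6))
cv2.imwrite('pics/s1.png',np.vstack([cv2.resize(grab_frame('side')[140:260,100:260],None,fx=4,fy=4,interpolation=2)]))"
```

```text
shift mm [ 1.8  1.1 95.6] turn deg [-0.1 -0.  -0.1]
2.1 [0.5637 0.2083 0.1596] [-179.9   -0.   123.5] [-0.05  0.63 -0.59  1.71  0.41  0.94 -0.22] [-0.9 -0.8  1.2] [-0.041 -0.016  0.037] 0.08555041253770011 0.0
```

View pics/s1.png

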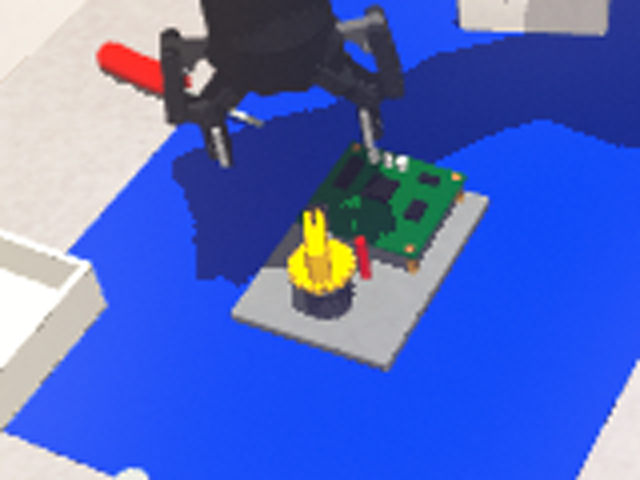

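The side view shows the open fingers straddling the knob line: tips at (222,160) and (370,150) in the crop, with the bar at (316,225). That agrees with the projected offset, so I descend.

Call:
{"api": "send_rows", "payload": {
  "increments": [
    [[1,1,20],[0,0,0],1],
    [[1.8,1.1,45],[0,0,0],1],
    [[1.8,1.1,70],[0,0,0],1],
    [[1.8,1.1,88],[0,0,0],1],
    [[1.8,1.1,95],[0,0,0],1],
    [[1.8,1.1,95],[0,0,0],1],
    [[1.8,1.1,95],[0,0,0],1]
  ]
}}

```text
clock: 2.85
position: [0.5647, 0.21, 0.0664]
tool_rot: [3.14, 0.0, 2.153]
force: [0.2, -0.3, 0.1]
grip_width: 0.0851
finger_force: 0.0
```

Call:
{"api": "send_rows", "payload": {
  "increments": [
    [[0,0,0],[0,0,0],0],
    [[0,0,0],[0,0,0],-0.4],
    [[0,0,0],[0,0,0],-1],
    [[0,0,0],[0,0,0],-1],
    [[0,0,0],[0,0,0],-1],
    [[0,0,0],[0,0,0],-1],
    [[0,0,0],[0,0,0],-1],
    [[0,0,0],[0,0,0],-1],
    [[0,0,0],[0,0,0],-1],
    [[0,0,0],[0,0,0],-1]
  ],
  "newtons": 40
}}

```text
clock: 3.85
position: [0.564, 0.2103, 0.0655]
tool_rot: [-3.141, 0.0, 2.154]
force: [-2.3, -1.4, 4.6]
grip_width: 0.0131
finger_force: 43.9
```

```bash
python3 -c "
from h import *
togo([.5635,.2103,.064],np.radians(123.6))"
```

```text
shift mm [ 0.3 -0.4  1.5] turn deg [-0.   0.  -0.2]
3.85 [0.564  0.2103 0.0655] [-180.     0.   123.4] [-0.1   0.75 -0.52  1.76  0.51  0.77 -0.3 ] [-2.3 -1.4  4.6] [-0.197  0.42  -0.056] 0.013099935538025513 43.93632709980011
```

The bar is gripped, with an opening of 13.1 mm. Next I turn +wz (tool z points down, so this is clockwise from above), first to just short of the stop.

Call:
{"api": "send_rows", "payload": {
  "increments": [
    [[0,0,0],[0,0,4],-1],
    [[0,0,0],[0,0,8],-1],
    [[0,0,0],[0,0,12],-1],
    [[0,0,0],[0,0,16],-1],
    [[0,0,0],[0,0,20],-1],
    [[0,0,0],[0,0,24],-1],
    [[0,0,0],[0,0,24],-1],
    [[0,0,0],[0,0,24],-1]
  ],
  "newtons": 40
}}

```text
clock: 4.65
position: [0.5643, 0.2104, 0.0655]
tool_rot: [3.141, -0.0, 1.737]
force: [1.6, -0.8, 4.0]
grip_width: 0.0132
finger_force: 43.7
```

```bash
python3 -c "
from h import *
togo([.5635,.2103,.064],np.radians(123.6))
a=grab_frame('top')[105:170,180:265]
cv2.imwrite('pics/t2.png',cv2.resize(np.vstack([a,grab_frame('side')[170:235,150:235]]),None,fx=4.5,fy=4.5,interpolation=2))"
```

```text
shift mm [ 0.  -0.9  1.5] turn deg [  0.    0.  -24.1]
4.65 [0.5643 0.2104 0.0655] [180.   -0.   99.5] [-0.17  0.73 -0.42  1.77  0.41  0.74 -0.64] [ 1.6 -0.8  4. ] [-0.11  -0.276 -0.155] 0.01315424250319381 43.659462332725525
```

View pics/t2.png

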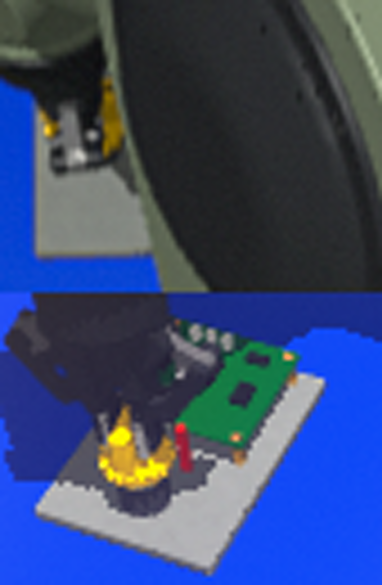

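The top view is blocked by the arm. The side view shows the swing arm approaching the post at (183,445) in the crop, with the knob turned. I continue, reading the moment about z.

Call:
{"api": "send_rows", "payload": {
  "increments": [
    [[0,0,0],[0,0,2],-1],
    [[0,0,0],[0,0,4],-1],
    [[0,0,0],[0,0,6],-1],
    [[0,0,0],[0,0,8],-1],
    [[0,0,0],[0,0,10],-1],
    [[0,0,0],[0,0,10],-1]
  ],
  "newtons": 40
}}

```text
clock: 5.35
position: [0.5646, 0.2104, 0.0655]
tool_rot: [3.141, -0.0, 1.56]
force: [5.4, -0.5, 5.8]
grip_width: 0.0132
finger_force: 44.9
```

```bash
python3 -c "
from h import *
togo([.5635,.2103,.064],np.radians(123.6))
for k in range(4): grab_frame('side'); print(observe()['moment'].round(3))"
```

```text
shift mm [-0.1 -1.1  1.5] turn deg [  0.1   0.  -34.2]
5.35 [0.5646 0.2104 0.0655] [179.9  -0.   89.4] [-0.2   0.72 -0.37  1.77  0.37  0.72 -0.78] [ 5.4 -0.5  5.8] [-0.008 -1.058  0.218] 0.013191686367059715 44.87277388572693
[-0.019 -1.021  0.244]
[-0.033 -0.988  0.221]
[-0.03  -1.004  0.244]
[-0.013 -0.996  0.231]
```

Call:
{"api": "send_rows", "payload": {
  "increments": [
    [[0,0,0],[0,0,2],-1],
    [[0,0,0],[0,0,4],-1],
    [[0,0,0],[0,0,6],-1],
    [[0,0,0],[0,0,6],-1]
  ],
  "newtons": 40
}}

```text
clock: 5.95
position: [0.5646, 0.2104, 0.0655]
tool_rot: [3.141, -0.0, 1.455]
force: [5.9, 0.7, 5.6]
grip_width: 0.0131
finger_force: 44.0
```

```bash
python3 -c "
from h import *
togo([.5635,.2103,.064],np.radians(123.6))
for k in range(4): g=grab_frame('side'); print(observe()['moment'].round(3))
cv2.imwrite('pics/s3.png',cv2.resize(g[165:240,150:240],None,fx=7,fy=7,interpolation=2))"
```

```text
shift mm [-0.2 -1.1  1.5] turn deg [  0.1  -0.  -40.2]
5.95 [0.5646 0.2104 0.0655] [180.   -0.   83.4] [-0.22  0.72 -0.35  1.77  0.35  0.71 -0.86] [5.9 0.7 5.6] [ 0.006 -1.189 -0.009] 0.013105226061260543 43.976887464523315
[ 0.024 -1.224  0.   ]
[-0.064 -1.231 -0.027]
[-0.006 -1.182 -0.016]
[ 0.021 -1.18  -0.018]
```

View pics/s3.png

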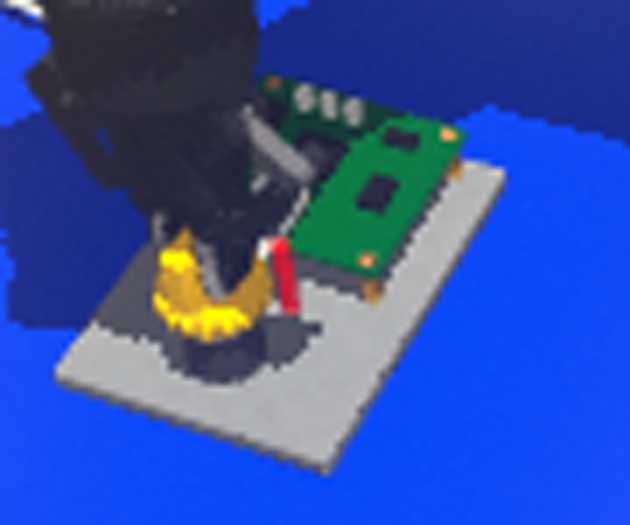

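Call:
{"api": "send_rows", "payload": {
  "increments": [
    [[0,0,0],[0,0,2],-1],
    [[0,0,0],[0,0,4],-1],
    [[0,0,0],[0,0,4],-1]
  ]
}}

```text
clock: 6.45
position: [0.5646, 0.2104, 0.0655]
tool_rot: [3.141, -0.001, 1.386]
force: [6.3, 0.2, 5.1]
grip_width: 0.0135
finger_force: 43.8
```

```bash
python3 -c "
from h import *
togo([.5635,.2103,.064],np.radians(123.6))"
```

```text
shift mm [-0.3 -1.1  1.5] turn deg [  0.1  -0.  -44.2]
6.45 [0.5646 0.2104 0.0655] [179.9  -0.   79.4] [-0.23  0.72 -0.33  1.77  0.33  0.71 -0.92] [6.3 0.2 5.1] [-0.085 -1.254 -0.12 ] 0.01350000124188225 43.847696185112
```

Call:
{"api": "send_rows", "payload": {
  "increments": [
    [[0,0,0],[0,0,2],-1],
    [[0,0,0],[0,0,4],-1],
    [[0,0,0],[0,0,4],-1]
  ]
}}

```text
clock: 6.75
position: [0.5647, 0.2103, 0.0655]
tool_rot: [3.141, -0.001, 1.316]
force: [5.7, -0.3, 4.7]
grip_width: 0.0133
finger_force: 43.8
```

```bash
python3 -c "
from h import *
togo([.5635,.2103,.064],np.radians(123.6))"
```

```text
shift mm [-0.3 -1.2  1.5] turn deg [  0.1  -0.  -48.2]
6.75 [0.5647 0.2103 0.0655] [179.9  -0.   75.4] [-0.24  0.71 -0.31  1.77  0.31  0.71 -0.98] [ 5.7 -0.3  4.7] [-0.038 -1.345 -0.173] 0.0133084944336321 43.80904197692871
```

Call:
{"api": "send_rows", "payload": {
  "increments": [
    [[0,0,0],[0,0,2],-1],
    [[0,0,0],[0,0,4],-1],
    [[0,0,0],[0,0,4],-1]
  ]
}}

```text
clock: 7.05
position: [0.5648, 0.2103, 0.0655]
tool_rot: [3.141, -0.001, 1.246]
force: [5.8, -0.0, 4.7]
grip_width: 0.0131
finger_force: 43.8
```

```bash
python3 -c "
from h import *
togo([.5635,.2103,.064],np.radians(123.6))"
```

```text
shift mm [-0.4 -1.2  1.5] turn deg [  0.1  -0.  -52.2]
7.05 [0.5648 0.2103 0.0655] [179.9  -0.   71.4] [-0.26  0.71 -0.29  1.77  0.29  0.7  -1.03] [ 5.8 -0.   4.7] [-0.056 -1.408 -0.019] 0.013120071088415272 43.845900893211365
```

Call:
{"api": "send_rows", "payload": {
  "increments": [
    [[0,0,0],[0,0,2],-1],
    [[0,0,0],[0,0,4],-1],
    [[0,0,0],[0,0,4],-1]
  ]
}}

```text
clock: 7.35
position: [0.5648, 0.2103, 0.0655]
tool_rot: [3.141, -0.001, 1.176]
force: [6.8, 0.7, 4.5]
grip_width: 0.0133
finger_force: 43.9
```

```bash
python3 -c "
from h import *
togo([.5635,.2103,.064],np.radians(123.6))"
```

```text
shift mm [-0.5 -1.2  1.5] turn deg [  0.1  -0.  -56.2]
7.35 [0.5648 0.2103 0.0655] [179.9  -0.   67.4] [-0.27  0.71 -0.27  1.77  0.28  0.7  -1.09] [6.8 0.7 4.5] [-0.074 -1.583  0.032] 0.013271798073950005 43.93898785114288
```

The moment rose at the stop (+0.22 at 34°), went negative past the crest (-0.17 at 48°) and is back near zero by 52–56°. That is one click, so I let go and rise.

Call:
{"api": "send_rows", "payload": {
  "increments": [
    [[0,0,0],[0,0,0],-0.6],
    [[0,0,0],[0,0,0],-0.3],
    [[0,0,0],[0,0,0],0.2],
    [[0,0,0],[0,0,0],0.7],
    [[0,0,0],[0,0,0],1],
    [[0,0,0],[0,0,0],1],
    [[0,0,0],[0,0,0],1],
    [[0,0,0],[0,0,0],1]
  ]
}}

```text
clock: 8.15
position: [0.5641, 0.2103, 0.0653]
tool_rot: [-3.142, -0.0, 1.177]
force: [0.1, -0.5, -1.0]
grip_width: 0.0856
finger_force: 0.0
```

Call:
{"api": "send_rows", "payload": {
  "increments": [
    [[0,0,-20],[0,0,0],1],
    [[0,0,-50],[0,0,0],1],
    [[0,0,-90],[0,0,0],1],
    [[0,0,-130],[0,0,0],1],
    [[0,0,-170],[0,0,0],1],
    [[0,0,-170],[0,0,0],1]
  ]
}}

```text
clock: 8.75
position: [0.566, 0.2113, 0.2406]
tool_rot: [3.136, -0.005, 1.176]
force: [0.4, -0.8, -0.4]
grip_width: 0.085
finger_force: 0.0
```

```bash
python3 -c "
from h import *
togo([.35,-.25,.235],np.radians(67.4))"
```

```text
shift mm [-508.9  -22.2    2.7] turn deg [ 0.3 -0.3  0. ]
8.75 [0.566  0.2113 0.2406] [179.7  -0.3  67.4] [-0.22  0.49 -0.33  1.64  0.18  1.03 -1.01] [ 0.4 -0.8 -0.4] [-0.014 -0.012  0.014] 0.08503327826431926 0.0
```

Call:
{"api": "send_rows", "payload": {
  "increments": [
    [[-40,0,0],[0,0,0],1],
    [[-90,0,0],[0,0,0],1],
    [[-140,0,0],[0,0,0],1],
    [[-190,0,0],[0,0,0],1],
    [[-240,0,0],[0,0,0],1],
    [[-290,0,0],[0,0,0],1],
    [[-330,0,0],[0,0,0],1],
    [[-370,0,0],[0,0,0],1],
    [[-390,0,0],[0,0,0],1],
    [[-390,0,0],[0,0,0],1]
  ]
}}

```text
clock: 9.75
position: [0.4131, -0.1523, 0.2352]
tool_rot: [-3.141, 0.001, 1.172]
force: [0.3, 0.9, 0.6]
grip_width: 0.0853
finger_force: 0.0
```

Run:
```python
from h import *
g=grab_frame("top"); cv2.imwrite("pics/t9raw.png",g)
c=cv2.resize(g[112:148,184:232],None,fx=16,fy=16,interpolation=0)
for k in range(0,48,4):
    cv2.putText(c,str(184+k),(k*16,10),0,.35,(255,255,255),1)
    if k<36: cv2.putText(c,str(112+k),(0,k*16+12),0,.35,(255,255,255),1)
cv2.imwrite("pics/t9.png",c)
s=observe();print(s["position"],s["force"])
```

```text
[ 0.41388982 -0.15065905  0.23519171] [0.73363089 0.95849058 0.32175506]
```

View pics/t9.png

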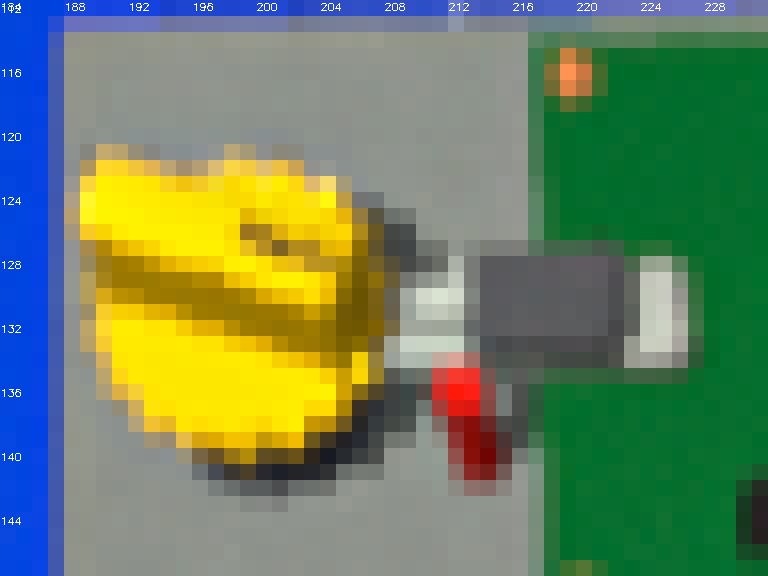

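The swing arm now lies square over the board edge (row 131, tip at column 226), against the red post at (212,135). The bar's edge runs from (189.5,126.7) to (204.5,131.5), about 18–20° past the arm, which is one click. The gripper is clear.

```bash
python3 -c "
from workcell import *
print(job_done())"
```

```text
the job is handed in; nothing more can be done
None
```

I turned the yellow knob clockwise until the swing arm was against its red stop post and the clutch clicked once. I then let go, never went near the black dial, and handed the job in at about 10 s; no verdict came back.

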